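Dock two bottles and hold the priming lever of a disc repair machine

ROBOT

A 6-joint arm with a two-finger parallel gripper is mounted at the origin on the work surface. World frame = base frame: x ahead of the robot, y to its left, z up, the work surface at z = 0. Lengths are in m, angles in rad, forces in N, time in s.
With the tool pointing down it reaches from about 0.375 to 0.9 m from the base axis. Payload 3.1 kg.
Tool frame: the origin (TCP) lies at the centre of the arm's flange, where the gripper is bolted on; the fingertips stand 182 mm ahead of it and the grasp point (between the pads) lies 164 mm ahead of it; z points along the fingers, y is the line along which they close (so a half turn about z gives the same grasp; the last joint's range is limited). The gripper opens to 87 mm and grips with 3 to 60 N. Pads are 19 mm wide; open, the fingers measure 117 mm over their backs; the gripper's body (75 mm by 190 mm) begins 51 mm behind the grasp point.
Start: joints at [0.925, 0.527, 1.433, -0, 1.181, -0.178], TCP at [0.281, 0.558, 0.405] pointing down, gripper open.
Joint ranges: [-3.08, 3.08], [-0.75, 2.2], [0.22, 2.44], [-1.43, 4.57], [0, 2.65], [-2.85, 2.85]. Speed limits (rad/s): [2.79, 2.79, 3.14, 3.14, 3.14, 3.14].

INTERFACE

Orientations are given as a unit quaternion [x, y, z, w].
In Python, from rig import * gives the robot as it stands.
- The arm moves only by the tool move_arm, never from a script. Its argument "commands" is a list that holds one entry, the list of rows, each a list of 6 numbers: the shift along the tool's x, y, z in units of 40 mm (1.0 is 40 mm), then the turn, a rotation vector about the tool's x, y, z in rad. A call has 1 to 12 rows; each row is the pose to reach, as a shift and turn from the pose commanded when the call began, along the tool's axes at that moment; what a row does not reach only later rows make up. A row lasts 1/8 s, in which the tool goes at most 62.5 mm and 10.7 degrees, less where a joint would pass 70% of its speed; a pose out of reach is approached as far as the arm can. A call with a gripper value outside its range is refused whole. "claw" is the closure, from -1 (fully open) to 1 (shut), so that 0 is half open, set as the call begins (left out, the last holds). The fingers move at their own pace and stop on an object; "squeeze" is the grip in N (left out, the last holds). Time passes only in rows, so rows that repeat a pose let the fingers close. It gives the time, the measured TCP pose, the force, the opening and the grip force at its end, in the units of the state.
- get_obs(): the state, without advancing time (a new reading comes with each control period).
- camera(name): name is "side" or "top"; returns a dict with "pixels" (480x640x3 uint8, blue, green, red), "range_z" (480x640 float32, m along the optical axis (not along the pixel's ray), 0 where there is no reading), "camera_matrix" (3x3 intrinsics, pixels), "extrinsics" (4x4, takes a point from world to camera coordinates). Camera axes: x right, y up, looking along -z (the intrinsics and any distortion apply to the point x, -y, -z); pixel columns grow to the right and rows downward; lengths in m; the calibration is good to about 2 mm. A picture is of the moment at which its call begins.
- hand_in(): hands the job in; it is judged then, once.
The state is a dict: "time": time; "q": joint angles; "joint_velocities": joint speeds; "joint_torque": joint torques, N m; "position": TCP position; "tool_rot": TCP orientation; "ft_force": force on the tool from outside, world axes, zero at the start; "moment": the same for the moment, N m; "grip_width": finger opening in m; "grip_force": force on a finger pad.
Only numpy, scipy, OpenCV 4.12 (cv2) and the standard library are available. Lean on these libraries where they do the work, as an engineer would, in place of code of your own. Each camera call takes 0.05 s, during which the arm holds its last target. There are 200 camera calls.

TASK

Load the disc repair machine: stand the two loose white bottles upright in the two empty cells of the bottle dock, one per cell, and let go of them. Only then, with the fingers, press the machine's spring lever down past its first two notches into the third and keep holding it there: the program finishes while still holding the lever down in the third notch. Leave the bottle already in the dock and everything else on the counter where it is.

Things in the scene. Friction and masses are not known exactly. Their poses are not given: they have to be found in the camera images.
- bottle_a: Plain white round bottle with a black cap, standing upright on the counter. Body 48 mm diameter and straight from the foot to 86 mm up, then a shoulder and a cap of 27 mm diameter; 115 mm high in all; 0.11 to 0.22 kg. Origin at the centre of its underside, z axis up along the bottle.
- bottle_b: The second loose bottle, the same as bottle_a.
- dock: Aluminium bottle dock, open-topped box fixed to the counter: 74 (its x) x 206 (its y) x 45 mm high, walls and floor 6 mm thick, split by two walls across into three cells in a row along its y axis, 66.7 mm apart, each 62 x about 60 mm inside. Origin at the centre of its underside, z axis up. It does not move.
- cell0 (a point): Centre of the floor of the dock's first cell (its -y end), 6 mm above the counter; empty at the start.
- cell1 (a point): Centre of the floor of the dock's middle cell, 6 mm above the counter; empty at the start.
- cell2 (a point): Centre of the floor of the dock's third cell (its +y end); it already holds bottle_docked.
- machine: Grey disc repair machine, 240 (its x) x 180 (its y) x 120 mm high, with a platter and disc on its top (up to 129 mm), fixed to the counter. Origin at the centre of its underside, z axis up. The lever sticks out of the face on its own +y side. It does not move.
- lever_pad (a point): Centre of the top face of the lever's black paddle, which sticks out level from the machine's +y face: 44 mm along the machine's x, 50 mm along its y, 12 mm thick; this point lies 49 mm out from the face, 110 mm above the counter at rest, and goes down and up with the lever.
- lever (a joint): Downward travel of the priming lever in m: 0 at rest at the top; it slides straight down and springs back up by itself when let go. Notches (detents) at 0.014, 0.028 and 0.042, the third near the bottom of its slot; it stops dead at 0.046. It takes about 6 N to start, up to about 12 N to pass the notches, and about 9 N to stay in the third; no notch holds it against the spring.
- bottle_docked: Bottle already standing in cell 2 of the dock: same shape and size as bottle_a. It stays there.
- cd_cases: Bystander: stack of CD cases, 142 x 125 x 60 mm high, origin at the centre of its underside.
- spindle: Bystander: spindle of bare discs, 132 mm diameter, 62 mm high with its centre pin, origin at the centre of its underside.
- spray_can: Bystander: spray can, 60 mm diameter, 160 mm high, origin at the centre of its underside.
- tape: Bystander: roll of brown tape lying flat, 90 mm diameter, 24 mm high, origin at the centre of its underside.
- puck: Bystander: dark steel record weight, 72 mm diameter, 55 mm high with its knob, origin at the centre of its underside. It stands among the bottles.
- cloth_box: Bystander: small cardboard box, 100 x 70 x 50 mm high, origin at the centre of its underside.

How it is judged:
By the outcome, as a careful person would: the job done as asked, in the order asked, and still so for the second after the job is handed in, while the arm keeps its last pose, push and grip.
It also fails if it takes over 58 s, if anything falls off the work surface, if the arm or the gripper's body presses on something with over 40 N, if the wrist force passes 120 N, or if a joint passes its speed limit or range.

## Working session

There is one attempt and no reset: what is moved stays moved. The work goes in short steps, Python scripts to look and compute and a tool call to move; the robot and the scene stay as the last step left them, time stands still between calls to the robot, and variables do not carry over. Pictures are saved under pics/ and viewed, at most 10 in all, crops included, and the job is handed in when it is done.

Besides the shell and the picture viewer there is one more tool, called as name([rows], argument=value, ...), one row to a line, values as JSON. move_arm: Moves the arm, as the interface text tells. Its arguments: {"type":"object","properties":{"commands":{"type":"array","items":{"type":"array","items":{"type":"array","items":{"type":"number"}}}},"claw":{"type":"number"},"squeeze":{"type":"number"}},"required":["commands"]}

```bash
mkdir -p pics; ls; cat > h.py <<'E'
from rig import *
import numpy as np, cv2
def world(c):
    d=c["range_z"].astype(float);K=c["camera_matrix"];E=np.array(c["extrinsics"])
    v,u=np.mgrid[0:480,0:640]
    x=(u-K[0][2])/K[0][0]*d; y=(v-K[1][2])/K[1][1]*d
    P=np.stack([x,-y,-d],-1)
    W=(P-E[:3,3])@E[:3,:3]
    W[d==0]=np.nan
    return W
E
python3 - <<'E'
from h import *
for n in("top","side"):
    c=camera(n); cv2.imwrite(f"pics/{n}0.png",c["pixels"]); np.save(f"{n}0.npy",world(c)); print(c["camera_matrix"],c["extrinsics"])
print(get_obs())
E
```

```text
pics
[[564.34735013   0.         325.06051501]
 [  0.         564.34735013 240.99607502]
 [  0.           0.           1.        ]] [[-2.63662557e-02 -9.99623133e-01  7.64282924e-03 -3.99904929e-04]
 [ 9.92550024e-01 -2.52684113e-02  1.19188748e-01 -5.55075192e-01]
 [-1.18950707e-01  1.07284513e-02  9.92842198e-01 -1.52725973e+00]
 [ 0.00000000e+00  0.00000000e+00  0.00000000e+00  1.00000000e+00]]
[[621.60709183   0.         325.38661306]
 [  0.         621.60709183 234.8727132 ]
 [  0.           0.           1.        ]] [[ 0.9957564  -0.09142755  0.01049744 -0.57273817]
 [ 0.05827315  0.71469321  0.69700635 -0.10059098]
 [-0.07122804 -0.69343682  0.71698811 -1.55858965]
 [ 0.          0.          0.          1.        ]]
{'time': 0.1, 'q': array([ 9.25491632e-01,  5.28346313e-01,  1.43378674e+00,  3.57927466e-06,
        1.18140068e+00, -1.78513434e-01]), 'joint_velocities': array([ 0.00158066, -0.00178631, -0.00319562, -0.00139678,  0.00028661,
       -0.00151348]), 'joint_torque': array([-7.10124550e-05, -4.40986347e+01, -1.77150804e+01,  6.34919107e-02,
        5.33292023e-02, -2.68830939e-05]), 'position': array([0.28105149, 0.5578878 , 0.40388167]), 'tool_rot': array([ 2.31282967e-01,  9.72886040e-01, -8.88701381e-04, -3.90082175e-04]), 'ft_force': array([-0.5108592 , -0.18913837,  0.37511577]), 'moment': array([ 0.01433256,  0.00533935, -0.0318864 ]), 'grip_force': 0.0, 'grip_width': 0.08681494411309605}
```

View pics/top0.png

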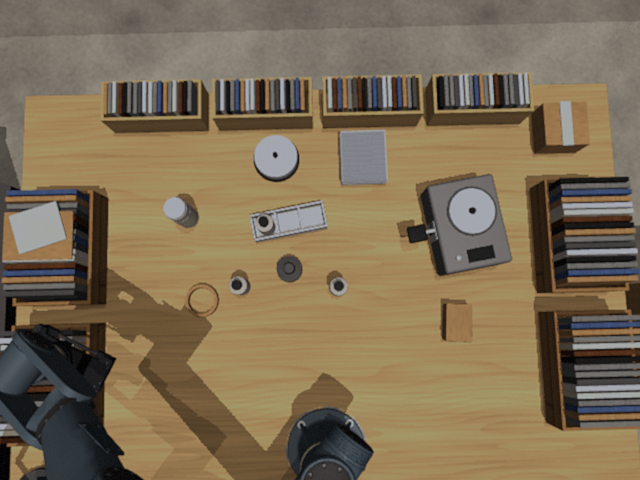

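View pics/side0.png

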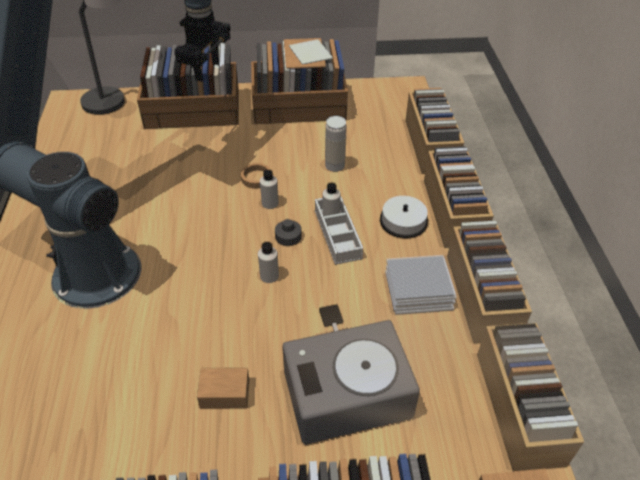

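The top view shows loose bottles at (239,285) and (338,286), the puck at (289,268), the dock at (289,221) with its bottle at (265,222), and the paddle at (417,234). The side view agrees. Next I'll measure them from depth.

```bash
python3 - <<'E'
from h import *
T=np.load("top0.npy");S=np.load("side0.npy")
def crop(W,x0,x1,y0,y1,z0,z1):
    P=W.reshape(-1,3); m=(P[:,0]>x0)&(P[:,0]<x1)&(P[:,1]>y0)&(P[:,1]<y1)&(P[:,2]>z0)&(P[:,2]<z1); return P[m]
for (u,v) in [(239,283),(338,285),(265,219),(289,266),(417,234),(300,215),(465,262),(320,330)]:
    print((u,v),T[v,u].round(3))
for name,(u,v) in dict(A=(239,283),B=(338,285),D=(265,219)).items():
    c=T[v,u]
    for n,W in(("T",T),("S",S)):
        P=crop(W,c[0]-.05,c[0]+.05,c[1]-.05,c[1]+.05,.106,.122)
        Q=crop(W,c[0]-.05,c[0]+.05,c[1]-.05,c[1]+.05,.02 if name!='D' else .055,.08)
        print(name,n,len(P),P.mean(0).round(4), (P[:,:2].min(0)+P[:,:2].max(0))/2)
        if len(Q)>10:
            from scipy.optimize import least_squares
            r=least_squares(lambda p:np.hypot(Q[:,0]-p[0],Q[:,1]-p[1])-.024,c[:2],loss='soft_l1',f_scale=.002); print("  circ",len(Q),r.x.round(4),r.cost)
d=T[215,300]
for n,W in(("T",T),("S",S)):
    P=crop(W,d[0]-.1,d[0]+.1,d[1]-.15,d[1]+.15,.040,.049)
    r=cv2.minAreaRect(P[:,:2].astype(np.float32)*1000);print("dock",n,len(P),r)
    m=T[262,465]
    P=crop(W,m[0]-.1,m[0]+.3,m[1]-.25,m[1]+.2,.115,.1235)
    r=cv2.minAreaRect(P[:,:2].astype(np.float32)*1000);print("mach",n,len(P),r)
    p=T[234,417]
    P=crop(W,p[0]-.05,p[0]+.05,p[1]-.03,p[1]+.05,.100,.115)
    r=cv2.minAreaRect(P[:,:2].astype(np.float32)*1000);print("pad",n,len(P),r,P.mean(0))
E
```

```text
(239, 283) [0.441 0.211 0.119]
(338, 285) [ 0.429 -0.044  0.118]
(265, 219) [0.607 0.142 0.118]
(289, 266) [0.486 0.085 0.06 ]
(417, 234) [ 0.557 -0.256  0.115]
(300, 215) [0.628 0.053 0.042]
(465, 262) [ 0.48  -0.377  0.117]
(320, 330) [ 0.311  0.005 -0.001]
A T 82 [0.4391 0.2182 0.1159] [0.43888913 0.21821583]
  circ 48 [0.4391 0.2197] 4.663173160409945e-06
A S 71 [0.4391 0.2207 0.1162] [0.43903331 0.22161759]
  circ 280 [0.4393 0.2264] 0.00047684137289644716
B T 79 [ 0.4286 -0.0463  0.1163] [ 0.42915363 -0.04706299]
  circ 11 [ 0.4293 -0.0474] 1.683985953383571e-07
B S 107 [ 0.4304 -0.0453  0.1157] [ 0.42958058 -0.04371385]
  circ 314 [ 0.4298 -0.0402] 0.0003799431914507733
D T 54 [0.6017 0.1452 0.1186] [0.60229476 0.14545006]
  circ 26 [0.6032 0.1471] 2.254497838991415e-05
D S 57 [0.6033 0.1458 0.1145] [0.60404672 0.15140449]
  circ 122 [0.6039 0.1543] 0.00025490608885581447
dock T 424 ((629.9800415039062, 37.15824890136719), (99.26020812988281, 309.9326477050781), 18.53400993347168)
mach T 3596 ((570.355712890625, -438.12762451171875), (406.3602294921875, 293.72344970703125), 82.45597076416016)
pad T 274 ((561.2456665039062, -258.9760437011719), (43.420719146728516, 52.766746520996094), 9.312393188476562) [ 0.56051607 -0.25756781  0.11029539]
dock S 458 ((630.2247314453125, 44.23602294921875), (101.02304077148438, 314.7783203125), 18.118085861206055)
mach S 4815 ((525.3650512695312, -401.2169494628906), (393.90435791015625, 273.6985778808594), 27.435749053955078)
pad S 355 ((562.841552734375, -255.41567993164062), (44.83741760253906, 62.195472717285156), 9.300509452819824) [ 0.56239854 -0.25678836  0.11138911]
```

```bash
cat >> h.py <<'E'
def dockfit(T,c=(.62,.08)):
    from scipy.optimize import differential_evolution as de
    P=T.reshape(-1,3); P=P[(P[:,2]>.038)&(P[:,2]<.05)&(np.hypot(P[:,0]-c[0],P[:,1]-c[1])<.125)]
    def res(p):
        a=p[2];d=P[:,:2]-p[:2];x=d[:,0]*np.cos(a)+d[:,1]*np.sin(a);y=-d[:,0]*np.sin(a)+d[:,1]*np.cos(a)
        i=(abs(x)<.038)&(abs(y)<.104)
        walls=np.minimum(abs(abs(x)-.034),np.minimum(abs(abs(y)-.0333),abs(abs(y)-.1)))
        return np.mean(np.where(i,np.minimum(walls,.006),.006))
    r=de(res,[(.57,.67),(.03,.13),(0,.35)],seed=1,popsize=30,tol=1e-8)
    return r.x,r.fun,len(P)
def delta(target,yaw,o=None):
    "shift in units (tool axes) and rotvec to tool-down pose with tool y along world angle yaw"
    from scipy.spatial.transform import Rotation as R
    o=o or get_obs(); R0=R.from_quat(o["tool_rot"])
    y=np.array([np.cos(yaw),np.sin(yaw),0]);z=np.array([0,0,-1.]);Rt=R.from_matrix(np.stack([np.cross(y,z),y,z],1))
    return (R0.inv().apply(np.array(target)-o["position"])/.04).round(3),(R0.inv()*Rt).as_rotvec().round(3)
E
python3 - <<'E'
from h import *
for n in("top","side"):
    print(n,*dockfit(np.load(n+"0.npy")))
p,_,_=dockfit(np.load("top0.npy"));s=np.array([-np.sin(p[2]),np.cos(p[2])])
for i in(-1,0,1):print((p[:2]+i*.0667*s).round(4))
yaw=p[2]
print(delta([.439,.219,.33],yaw),delta([.439,.219,.232],yaw))
E
```

```text
top [0.61451359 0.08410337 0.17348569] 0.0018236089695738594 511
side [0.61435739 0.08888997 0.17107666] 0.0025994161623370737 620
[0.626  0.0184]
[0.6145 0.0841]
[0.603  0.1498]
(array([-7.34 , -5.785,  1.856]), array([-0.002,  0.001,  0.931])) (array([-7.34 , -5.781,  4.306]), array([-0.002,  0.001,  0.931]))
```

move_arm([
  [[-1.0, -0.8, 0.1, 0, 0, 0.13], [-2.1, -1.6, 0.3, 0, 0, 0.27], [-3.2, -2.5, 0.5, 0, 0, 0.4], [-4.3, -3.4, 0.8, 0, 0, 0.55], [-5.4, -4.3, 1.1, 0, 0, 0.7], [-6.4, -5.0, 1.4, 0, 0, 0.82], [-7.0, -5.5, 1.7, 0, 0, 0.9], [-7.34, -5.78, 1.86, 0, 0, 0.93], [-7.34, -5.78, 1.86, 0, 0, 0.93], [-7.34, -5.78, 1.86, 0, 0, 0.93]],
], claw=-1, squeeze=25)

```text
time: 1.35
position: [0.439, 0.2203, 0.3306]
tool_rot: [0.642, 0.766, 0.0, -0.0]
ft_force: [-1.0, 0.1, -0.8]
grip_width: 0.0867
grip_force: 0.0
```

```bash
python3 - <<'E'
from h import *
o=get_obs();print(o["time"],o["position"],o["q"]);print(delta([.439,.2198,.232],.172))
c=camera("side");cv2.imwrite("pics/s1.png",cv2.resize(c["pixels"][120:300,150:420],None,fx=2.5,fy=2.5))
E
```

```text
1.35 [0.4390479  0.22032436 0.33058108] [2.37070476e-01 4.63434099e-01 1.83782125e+00 5.32312352e-04
 8.40118527e-01 6.13163504e-02]
(array([-0.014, -0.004,  2.465]), array([ 0.   , -0.   ,  0.003]))
```

View pics/s1.png

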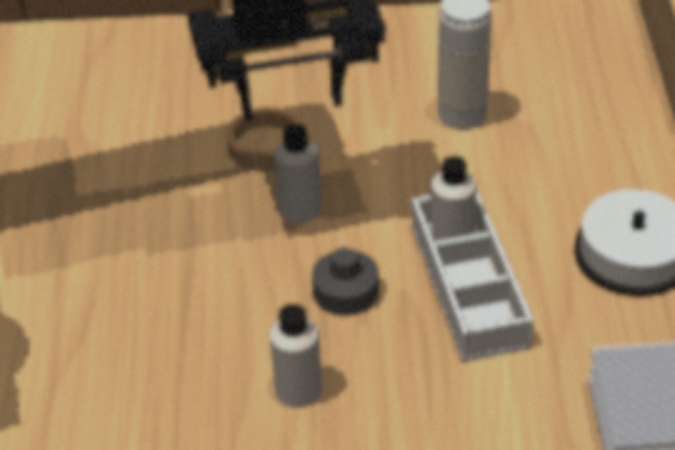

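The crop shows the open fingers at (245,110) and (338,100), straddling bottle A's cap at (295,135). I'll descend.

move_arm([
  [[0, 0, 0.6, 0, 0, 0], [0, 0, 1.3, 0, 0, 0], [0, 0, 1.9, 0, 0, 0], [0, 0, 2.3, 0, 0, 0], [0, 0, 2.46, 0, 0, 0], [0, 0, 2.46, 0, 0, 0], [0, 0, 2.46, 0, 0, 0]],
])

```text
time: 2.28
position: [0.4395, 0.2199, 0.2326]
tool_rot: [0.643, 0.766, 0.001, 0.0]
ft_force: [1.2, -0.3, -0.3]
grip_width: 0.087
grip_force: 0.0
```

move_arm([
  [[0, 0, 0, 0, 0, 0], [0, 0, 0, 0, 0, 0], [0, 0, 0, 0, 0, 0], [0, 0, 0, 0, 0, 0], [0, 0, 0, 0, 0, 0], [0, 0, 0, 0, 0, 0], [0, 0, 0, 0, 0, 0], [0, 0, 0, 0, 0, 0]],
], claw=1, squeeze=25)

```text
time: 3.28
position: [0.4396, 0.2196, 0.232]
tool_rot: [0.643, 0.766, 0.0, 0.0]
ft_force: [0.8, 0.2, -0.5]
grip_width: 0.0474
grip_force: 24.9
```

```bash
python3 - <<'E'
from h import *
o=get_obs();print(o["time"],o["position"],o["grip_width"],o["grip_force"])
print(delta([.439,.2198,.332],.172),delta([.6145,.0861,.332],.172))
E
```

```text
3.275 [0.43963188 0.21958418 0.2320005 ] 0.047405691263926665 24.90313764262737
(array([ 0.008, -0.012, -2.5  ]), array([ 0.001, -0.   ,  0.002])) (array([-4.043,  3.73 , -2.497]), array([ 0.001, -0.   ,  0.002]))
```

move_arm([
  [[0, 0, -0.5, 0, 0, 0], [0, 0, -1.5, 0, 0, 0], [0, 0, -2.5, 0, 0, 0], [-0.5, 0.4, -3.5, 0, 0, 0], [-1.3, 1.2, -3.8, 0, 0, 0], [-2.2, 2.0, -3.8, 0, 0, 0], [-3.1, 2.9, -3.8, 0, 0, 0], [-3.8, 3.5, -3.8, 0, 0, 0], [-4.04, 3.73, -3.5, 0, 0, 0], [-4.04, 3.73, -2.8, 0, 0, 0], [-4.04, 3.73, -2.0, 0, 0, 0], [-4.04, 3.73, -2.0, 0, 0, 0]],
])

```text
time: 4.78
position: [0.6116, 0.087, 0.3081]
tool_rot: [0.643, 0.766, -0.003, -0.004]
ft_force: [0.5, 1.0, -1.5]
grip_width: 0.0474
grip_force: 24.9
```

move_arm([
  [[0, 0, 0, 0, 0, 0], [0, 0, 0, 0, 0, 0]],
])

```text
time: 5.03
position: [0.6146, 0.0865, 0.3134]
tool_rot: [0.643, 0.766, 0.001, 0.001]
ft_force: [0.1, -0.6, -2.1]
grip_width: 0.0471
grip_force: 24.9
```

```bash
python3 - <<'E'
from h import *
o=get_obs();print(o["time"],o["position"],o["grip_width"],o["grip_force"],o["ft_force"])
print(delta([.6145,.0861,.239],.172))
c=camera("side");W=world(c);np.save("s2.npy",W);cv2.imwrite("pics/s2.png",cv2.resize(c["pixels"][140:290,280:420],None,fx=4,fy=4))
E
```

```text
5.025 [0.61458839 0.08654825 0.31338908] 0.047126782053006584 24.898182341089523 [ 0.12317147 -0.64283556 -2.08128984]
(array([-0.01 , -0.009,  1.86 ]), array([0.002, 0.   , 0.002]))
```

View pics/s2.png

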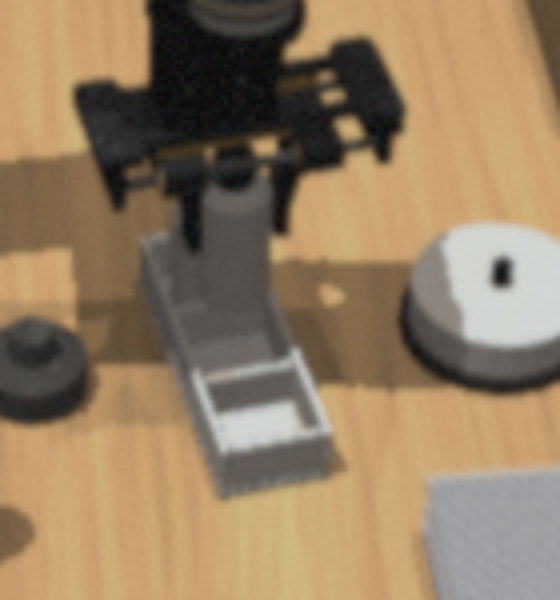

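The crop shows bottle A held upright with its foot at about (235,310), over the middle cell, and the cell 0 opening at (265,400). Lowering.

move_arm([
  [[0, 0, 0.3, 0, 0, 0], [0, 0, 0.6, 0, 0, 0], [0, 0, 0.9, 0, 0, 0], [0, 0, 1.2, 0, 0, 0], [0, 0, 1.5, 0, 0, 0], [0, 0, 1.75, 0, 0, 0], [0, 0, 1.8, 0, 0, 0], [0, 0, 1.83, 0, 0, 0], [0, 0, 1.83, 0, 0, 0], [0, 0, 1.83, 0, 0, 0]],
])

```text
time: 6.32
position: [0.6145, 0.0862, 0.2392]
tool_rot: [0.643, 0.766, 0.0, 0.0]
ft_force: [0.8, 0.2, -2.1]
grip_width: 0.0474
grip_force: 24.9
```

```bash
python3 - <<'E'
from h import *
o=get_obs();print(o["time"],o["position"],o["grip_width"],o["ft_force"],o["moment"])
c=camera("side");W=world(c);cv2.imwrite("pics/s3.png",cv2.resize(c["pixels"][140:290,280:420],None,fx=4,fy=4))
E
```

```text
6.325 [0.61445607 0.08621502 0.23920681] 0.047377902561583474 [ 0.78459806  0.21036483 -2.11028904] [-0.12573639  0.05023131  0.00725328]
```

View pics/s3.png

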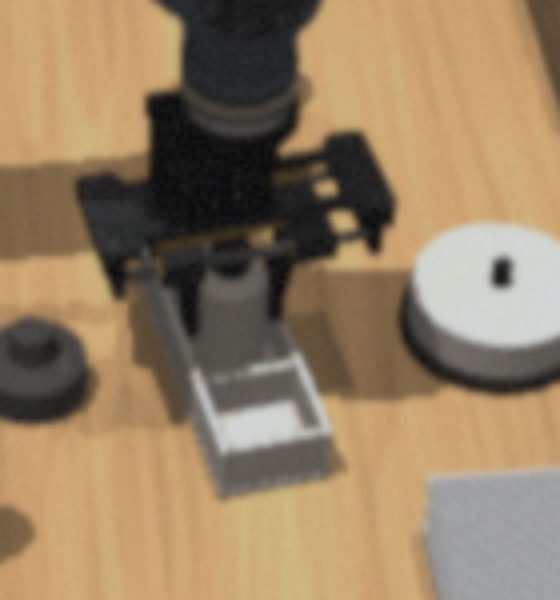

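Bottle A's body at (232,310) is between the cell walls, with no contact force. I'll let go and rise.

move_arm([
  [[0, 0, 0.02, 0, 0, 0], [0, 0, 0.02, 0, 0, 0], [0, 0, 0.02, 0, 0, 0], [0, 0, 0.02, 0, 0, 0], [0, 0, 0.02, 0, 0, 0], [0, 0, 0.02, 0, 0, 0], [0, 0, 0, 0, 0, 0]],
], claw=-1)

```text
time: 7.25
position: [0.6143, 0.0862, 0.2387]
tool_rot: [0.643, 0.766, -0.0, -0.0]
ft_force: [0.2, -0.0, 0.2]
grip_width: 0.0867
grip_force: 0.0
```

move_arm([
  [[0, 0, -0.3, 0, 0, 0], [0, 0, -0.9, 0, 0, 0], [0, 0, -1.8, 0, 0, 0], [0, 0, -2.8, 0, 0, 0], [0, 0, -3.0, 0, 0, 0], [0, 0, -3.0, 0, 0, 0], [0, 0, -3.0, 0, 0, 0]],
])

```text
time: 8.12
position: [0.6137, 0.0862, 0.3573]
tool_rot: [0.643, 0.766, -0.001, -0.001]
ft_force: [0.4, 0.0, -0.7]
grip_width: 0.0871
grip_force: 0.0
```

```bash
python3 - <<'E'
from h import *
o=get_obs();print(o["time"],o["position"],o["q"][5])
print(delta([.4295,-.0458,.340],.172),delta([.4295,-.0458,.232],.172))
E
```

```text
8.125 [0.61367902 0.08621546 0.35730354] -0.21447733587873777
(array([-2.454, -5.105,  0.446]), array([-0.003, -0.001,  0.002])) (array([-2.456, -5.097,  3.146]), array([-0.003, -0.001,  0.002]))
```

move_arm([
  [[-0.3, -0.6, 0, 0, 0, 0], [-0.8, -1.6, 0, 0, 0, 0], [-1.4, -2.8, 0.1, 0, 0, 0], [-2.0, -4.1, 0.2, 0, 0, 0], [-2.4, -4.9, 0.4, 0, 0, 0], [-2.45, -5.11, 0.4, 0, 0, 0], [-2.45, -5.11, 0.4, 0, 0, 0], [-2.45, -5.11, 0.4, 0, 0, 0]],
])

```text
time: 9.12
position: [0.4312, -0.0455, 0.3428]
tool_rot: [0.643, 0.766, 0.0, 0.001]
ft_force: [0.1, -0.0, 0.2]
grip_width: 0.0868
grip_force: 0.0
```

```bash
python3 - <<'E'
from h import *
o=get_obs();print(o["time"],o["position"],o["q"])
print(delta([.4295,-.0458,.232],.172))
c=camera("side");cv2.imwrite("pics/s4.png",cv2.resize(c["pixels"][150:300,230:370],None,fx=4,fy=4))
E
```

```text
9.125 [ 0.43117722 -0.04549304  0.34282978] [-3.64085141e-01  3.78159969e-01  1.96250650e+00  3.26948180e-04
  7.99347313e-01 -5.39050414e-01]
(array([ 1.000e-03, -4.700e-02,  2.771e+00]), array([0.001, 0.001, 0.003]))
```

View pics/s4.png

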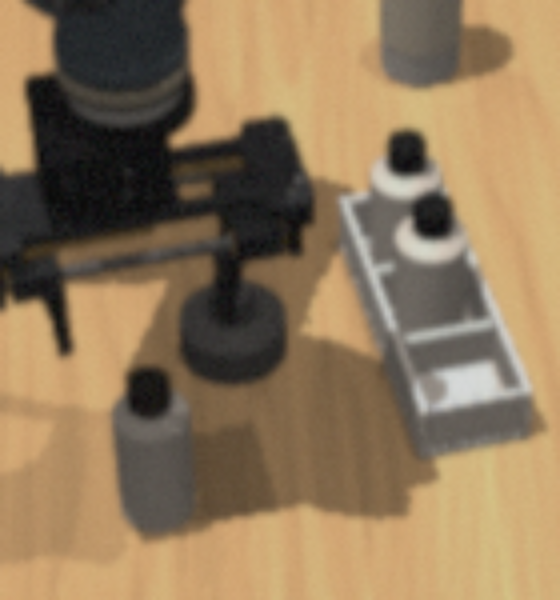

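Bottle A stands in the middle cell with its cap at (435,215). The fingers at (60,330) and (230,300) straddle bottle B, whose cap is at (150,390). I'll descend and grip.

move_arm([
  [[0, -0.04, 0.6, 0, 0, 0], [0, -0.04, 1.3, 0, 0, 0], [0, -0.04, 2.0, 0, 0, 0], [0, -0.04, 2.5, 0, 0, 0], [0, -0.04, 2.77, 0, 0, 0], [0, -0.04, 2.77, 0, 0, 0], [0, -0.04, 2.77, 0, 0, 0]],
])

```text
time: 10.05
position: [0.4288, -0.0459, 0.2324]
tool_rot: [0.643, 0.766, 0.0, 0.001]
ft_force: [-1.8, -0.3, -0.4]
grip_width: 0.0868
grip_force: 0.0
```

move_arm([
  [[0, 0, 0, 0, 0, 0], [0, 0, 0, 0, 0, 0], [0, 0, 0, 0, 0, 0], [0, 0, 0, 0, 0, 0], [0, 0, 0, 0, 0, 0], [0, 0, 0, 0, 0, 0], [0, 0, 0, 0, 0, 0], [0, 0, 0, 0, 0, 0]],
], claw=1, squeeze=25)

```text
time: 11.05
position: [0.4288, -0.0461, 0.2321]
tool_rot: [0.643, 0.766, 0.0, 0.001]
ft_force: [2.6, 0.8, 1.2]
grip_width: 0.0474
grip_force: 24.9
```

```bash
python3 - <<'E'
from h import *
o=get_obs();print(o["time"],o["position"],o["grip_width"],o["grip_force"])
print(delta([.626,.0204,.312],.172))
E
```

```text
11.05 [ 0.42883089 -0.04611765  0.2320924 ] 0.047364665257342134 24.903347164494107
(array([ 0.783,  5.146, -1.991]), array([0.001, 0.001, 0.002]))
```

move_arm([
  [[0, 0, -0.5, 0, 0, 0], [0, 0, -1.4, 0, 0, 0], [0.05, 0.4, -2.3, 0, 0, 0], [0.2, 1.3, -2.8, 0, 0, 0], [0.35, 2.3, -2.8, 0, 0, 0], [0.5, 3.4, -2.8, 0, 0, 0], [0.7, 4.4, -2.8, 0, 0, 0], [0.78, 5.0, -2.6, 0, 0, 0], [0.78, 5.14, -2.3, 0, 0, 0], [0.78, 5.14, -2.0, 0, 0, 0], [0.78, 5.14, -2.0, 0, 0, 0], [0.78, 5.14, -2.0, 0, 0, 0]],
])

```text
time: 12.55
position: [0.6248, 0.02, 0.3119]
tool_rot: [0.643, 0.766, -0.0, -0.0]
ft_force: [0.8, 0.5, -2.4]
grip_width: 0.0477
grip_force: 24.9
```

```bash
python3 - <<'E'
from h import *
o=get_obs();print(o["time"],o["position"],o["grip_width"],o["ft_force"])
print(delta([.626,.0204,.239],.172))
c=camera("side");cv2.imwrite("pics/s5.png",cv2.resize(c["pixels"][140:290,280:420],None,fx=4,fy=4))
E
```

```text
12.55 [0.62476217 0.01997714 0.3119297 ] 0.047741373546779056 [ 0.82080487  0.52298183 -2.38642322]
(array([0.005, 0.034, 1.823]), array([-0.001, -0.   ,  0.001]))
```

View pics/s5.png

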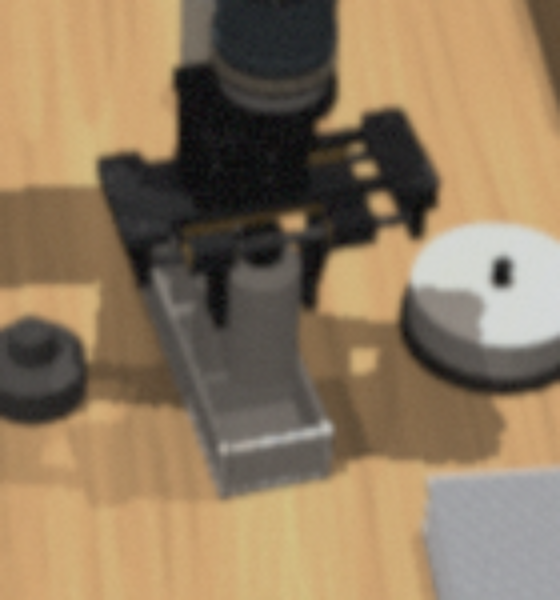

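Bottle B's foot, at about (262,400), is over the end cell. Lowering.

move_arm([
  [[0, 0.02, 0.3, 0, 0, 0], [0, 0.02, 0.6, 0, 0, 0], [0, 0.02, 0.9, 0, 0, 0], [0, 0.02, 1.2, 0, 0, 0], [0, 0.02, 1.5, 0, 0, 0], [0, 0.02, 1.7, 0, 0, 0], [0, 0.02, 1.79, 0, 0, 0], [0, 0.02, 1.81, 0, 0, 0], [0, 0.02, 1.81, 0, 0, 0], [0, 0.02, 1.81, 0, 0, 0]],
])

```text
time: 13.85
position: [0.6264, 0.0205, 0.24]
tool_rot: [0.643, 0.766, 0.0, 0.0]
ft_force: [0.1, -0.4, -1.9]
grip_width: 0.0477
grip_force: 24.9
```

move_arm([
  [[0, 0, 0.02, 0, 0, 0], [0, 0, 0.03, 0, 0, 0], [0, 0, 0.03, 0, 0, 0]],
])

```text
time: 14.22
position: [0.6262, 0.0205, 0.2383]
tool_rot: [0.643, 0.766, -0.0, -0.0]
ft_force: [0.6, -0.8, -2.5]
grip_width: 0.0474
grip_force: 24.9
```

move_arm([
  [[0, 0, 0, 0, 0, 0], [0, 0, 0, 0, 0, 0], [0, 0, 0, 0, 0, 0], [0, 0, 0, 0, 0, 0], [0, 0, 0, 0, 0, 0], [0, 0, 0, 0, 0, 0], [0, 0, 0, 0, 0, 0]],
], claw=-1)

```text
time: 15.1
position: [0.6262, 0.0205, 0.2383]
tool_rot: [0.643, 0.766, -0.0, -0.0]
ft_force: [-0.3, 0.9, -0.4]
grip_width: 0.0869
grip_force: 0.0
```

move_arm([
  [[0, 0, -0.3, 0, 0, 0], [0, 0, -0.9, 0, 0, 0], [0, 0, -1.8, 0, 0, 0], [0, 0, -2.8, 0, 0, 0], [0, 0, -3.0, 0, 0, 0], [0, 0, -3.0, 0, 0, 0], [0, 0, -3.0, 0, 0, 0]],
])

```text
time: 15.98
position: [0.6256, 0.0205, 0.3569]
tool_rot: [0.643, 0.766, -0.001, -0.001]
ft_force: [0.6, 0.1, 0.8]
grip_width: 0.0874
grip_force: 0.0
```

```bash
python3 - <<'E'
from h import *
o=get_obs();print(o["time"],o["position"])
print(delta([.5620,-.2565,.355],.163),delta([.5620,-.2565,.302],.163))
E
```

```text
15.975 [0.62563926 0.02054265 0.35687292]
(array([-6.546, -2.766,  0.049]), array([-0.003, -0.001,  0.011])) (array([-6.548, -2.762,  1.374]), array([-0.003, -0.001,  0.011]))
```

move_arm([
  [[-0.7, -0.3, 0, 0, 0, 0], [-1.8, -0.8, 0, 0, 0, 0], [-3.1, -1.3, 0, 0, 0, 0], [-4.4, -1.9, 0, 0, 0, 0.01], [-5.6, -2.4, 0, 0, 0, 0.01], [-6.3, -2.7, 0, 0, 0, 0.01], [-6.55, -2.77, 0.3, 0, 0, 0.01], [-6.55, -2.77, 0.9, 0, 0, 0.01], [-6.55, -2.77, 1.37, 0, 0, 0.01], [-6.55, -2.77, 1.37, 0, 0, 0.01], [-6.55, -2.77, 1.37, 0, 0, 0.01]],
], claw=1)

```text
time: 17.35
position: [0.5628, -0.256, 0.3032]
tool_rot: [0.646, 0.763, 0.0, -0.0]
ft_force: [-0.9, 0.1, 0.4]
grip_width: 0.0005
grip_force: 0.0
```

```bash
python3 - <<'E'
from h import *
o=get_obs();print(o["time"],o["position"],o["grip_width"],o["ft_force"])
print(delta([.5620,-.2565,.249],.163))
c=camera("side");p=c["pixels"];cv2.imwrite("pics/s6.png",np.hstack([cv2.resize(p[160:300,270:400],None,fx=3,fy=3),cv2.resize(p[240:380,270:400],None,fx=3,fy=3)]))
E
```

```text
17.35 [ 0.56279536 -0.2560038   0.30319342] 0.00048107442110787184 [-0.9109348   0.07260372  0.41484388]
(array([-0.01 , -0.021,  1.355]), array([-0.   , -0.001,  0.002]))
```

View pics/s6.png

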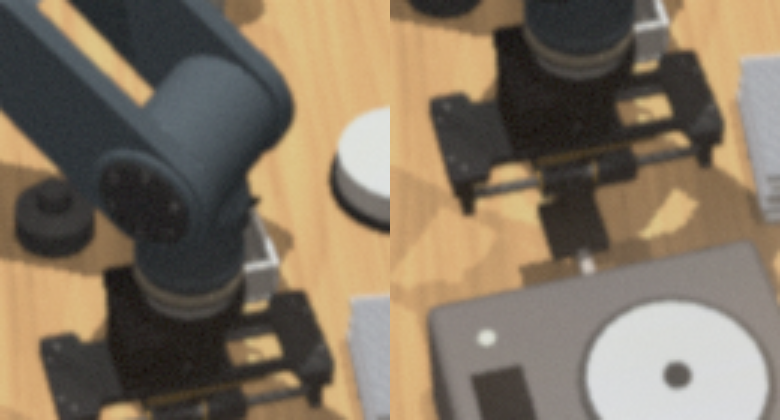

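The right crop shows the gripper over the paddle at (573,220), clear of the machine. Before pressing, I'll check the bottles from the top camera.

```bash
python3 - <<'E'
from h import *
c=camera("top");W=world(c);P=W.reshape(-1,3)
for q in [(.626,.0204),(.6145,.0861),(.603,.1518)]:
    m=(np.hypot(P[:,0]-q[0],P[:,1]-q[1])<.03)&(P[:,2]>.105)&(P[:,2]<.14); print(q,m.sum(),P[m].mean(0).round(4),P[m][:,2].max())
cv2.imwrite("pics/t7.png",cv2.resize(c["pixels"][150:300,220:460],None,fx=3,fy=3))
E
```

```text
(0.626, 0.0204) 89 [0.6242 0.0193 0.1215] 0.12916644196610177
(0.6145, 0.0861) 88 [0.612  0.0854 0.1215] 0.127987748362473
(0.603, 0.1518) 87 [0.602  0.146  0.1214] 0.12900316952294913
```

View pics/t7.png

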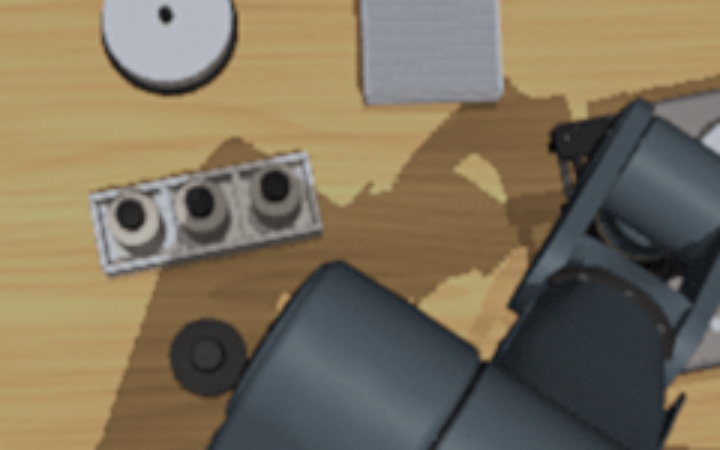

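move_arm([
  [[0, 0, 0.15, 0, 0, 0], [0, 0, 0.3, 0, 0, 0], [0, 0, 0.45, 0, 0, 0], [0, 0, 0.6, 0, 0, 0], [0, 0, 0.6, 0, 0, 0]],
])

```text
time: 18.08
position: [0.5626, -0.2568, 0.2798]
tool_rot: [0.647, 0.763, 0.0, 0.0]
ft_force: [0.9, 0.9, 4.8]
grip_width: 0.0007
grip_force: 2.4
```

All three bottles stand upright, one per cell, with caps at (132,212), (202,202) and (275,185). Contact force is about 5 N at roughly 12 mm of travel, so I'll keep pressing.

move_arm([
  [[0, 0, 0.12, 0, 0, 0], [0, 0, 0.24, 0, 0, 0], [0, 0, 0.36, 0, 0, 0], [0, 0, 0.48, 0, 0, 0], [0, 0, 0.58, 0, 0, 0], [0, 0, 0.68, 0, 0, 0], [0, 0, 0.74, 0, 0, 0], [0, 0, 0.74, 0, 0, 0], [0, 0, 0.74, 0, 0, 0], [0, 0, 0.74, 0, 0, 0]],
])

```text
time: 19.32
position: [0.5626, -0.2567, 0.2511]
tool_rot: [0.647, 0.763, 0.0, 0.0]
ft_force: [-0.5, 0.5, 8.2]
grip_width: 0.0003
grip_force: 4.0
```

```bash
python3 - <<'E'
from h import *
o=get_obs();print(o["time"],o["position"],o["ft_force"])
for n,z0 in(("top",0),("side",0)):
    P=world(camera(n)).reshape(-1,3)
    Q=np.load(n+"0.npy").reshape(-1,3)
    k=(np.hypot(Q[:,0]-.562,Q[:,1]+.2565)<.02)&(Q[:,2]>.1)
    print(n,k.sum(),np.round(np.nanpercentile(Q[k,2],[10,50,90]),4))
    k=(abs(P[:,0]-.562)<.03)&(abs(P[:,1]+.2615)<.035)&(P[:,2]>.04)&(P[:,2]<.1)
    print(k.sum(),np.histogram(P[k,2],bins=np.arange(.04,.101,.004))[0] if k.any() else 0)
E
```

```text
19.325 [ 0.56260978 -0.2567459   0.2510993 ] [-0.52720028  0.45710547  8.1885364 ]
top 180 [0.1079 0.1113 0.1161]
0 0
side 235 [0.1092 0.1127 0.1156]
216 [ 0  0  0  0  1  0 15 87 49 12 15  7  9 10 11]
```

move_arm([
  [[0, 0, 0.02, 0, 0, 0], [0, 0, 0.04, 0, 0, 0], [0, 0, 0.04, 0, 0, 0], [0, 0, 0.04, 0, 0, 0]],
])

```text
time: 19.92
position: [0.5626, -0.2567, 0.2498]
tool_rot: [0.647, 0.763, 0.0, 0.0]
ft_force: [-1.5, 1.9, 10.0]
grip_width: 0.0006
grip_force: 4.8
```

move_arm([
  [[0, 0, 0, 0, 0, 0], [0, 0, 0, 0, 0, 0], [0, 0, 0, 0, 0, 0], [0, 0, 0, 0, 0, 0]],
])

```text
time: 20.42
position: [0.5626, -0.2568, 0.2498]
tool_rot: [0.647, 0.763, 0.0, 0.0]
ft_force: [-1.5, 0.8, 9.2]
grip_width: 0.0003
grip_force: 4.8
```

```bash
python3 - <<'E'
from h import *
for i in range(6):
    P=world(camera("side")).reshape(-1,3)
    k=(abs(P[:,0]-.562)<.03)&(abs(P[:,1]+.2615)<.035)&(P[:,2]>.055)&(P[:,2]<.08)
    o=get_obs();print(o["position"][2],o["ft_force"][2],np.median(P[k,2]))
E
```

```text
0.24981740618948695 10.43998493008516 0.0697822832321498
0.24980326386570476 9.358153663933058 0.07014323507040646
0.24981776287404184 9.004373871460317 0.07055676107015532
0.2497867624478806 9.070045661750164 0.0699938634862673
0.24979544637845708 10.032775443346951 0.07003157791475699
0.24981085376625894 9.030488780913373 0.06983865309015545
```

```bash
python3 -c "
from rig import *
print(hand_in())"
```

```text
the job is handed in; nothing more can be done
None
```

Both loose bottles are standing upright in the two empty dock cells and released. The lever is held in the third notch (about 42 mm down, about 9 N), and the job is handed in at about 21 s of the 58 s allowed; no verdict came back.

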